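Turn a light panel over on the turn-over jig

ROBOT

A 6-joint arm with a two-finger parallel gripper is mounted at the origin on the work surface. World frame = base frame: x ahead of the robot, y to its left, z up, the work surface at z = 0. Lengths are in m, angles in rad, forces in N, time in s.
With the tool pointing down it reaches from about 0.375 to 0.925 m from the base axis. Payload 5.7 kg.
Tool frame: the origin (TCP) lies at the very end of the fingers, on their centre line; the grasp point (between the pads) lies 19 mm behind it; z points along the fingers, y is the direction in which the jaws open and shut (so a half turn about z gives the same grasp; the last joint's range is limited). The gripper opens to 85 mm and grips with 20 to 120 N. Pads are 22 mm wide; open, the fingers measure 114 mm over their backs; the gripper's body (76 mm by 85 mm) begins 54 mm behind the grasp point. The pads swing forward as they close: fully open they stand 13 mm farther back than shut.
Start: joints at [1.224, 0.359, 1.51, -0, 1.272, -0.115], TCP at [0.138, 0.584, 0.231] pointing down, gripper open.
Joint ranges: [-2.97, 2.97], [-1.01, 2.36], [0.21, 2.38], [-0.96, 4.11], [0.2, 2.71], [-2.98, 2.98]. Speed limits (rad/s): [2.39, 2.39, 3.14, 3.14, 3.14, 3.14].

INTERFACE

Orientations are given as a unit quaternion [x, y, z, w].
In Python, from workcell import robot, optics gives the robot as it stands.
- The arm moves only by the shell command python3 -m inch 'ROWS' [OPENING]. ROWS is a JSON object of lists of equal length, an entry for each row: "xyz": the shift along the tool's x, y, z in cm, a list of three; "roll": the turn about the tool's z in degrees. In form: {"xyz": [[dx, dy, dz], ...], "roll": [roll, ...]}. A call has 1 to 10 rows; each row is the pose to reach, as a shift and turn from the pose commanded when the call began, along the tool's axes at that moment; what a row does not reach only later rows make up. A row lasts 1/8 s, in which the tool goes at most 62.5 mm and 10.7 degrees, less where a joint would pass 70% of its speed; a pose out of reach is approached as far as the arm can. A call with a gripper value outside its range is refused whole. OPENING is the closure, from -1 (fully open) to 1 (shut), set as the call begins (- or left out, the last holds). The fingers move at their own pace and stop on an object; the grip force is fixed at half the most. Time passes only in rows, so rows that repeat a pose let the fingers close. It gives the time, the measured TCP pose, the force and the opening at its end, in the units of the state.
- robot.state(): the state, without advancing time (a new reading comes with each control period).
- optics.read_camera(name): name is "scene" or "top" or "wrist"; returns the picture (480x640x3 uint8, blue, green, red); there is no depth.
- optics.camera_model(name): a dict with "fx", "fy", "cx", "cy" (pixels), "rvec" (rotation vector, rad) and "tvec" (3), from world to camera coordinates, as OpenCV has them; the wrist camera has in their place "mount" (4x4, takes a point from camera to tool coordinates, whose origin is the TCP and whose axes are the flange's). Camera axes: x right, y down, z forward; pixel columns grow to the right and rows downward; lengths in m; the calibration is good to about 2 mm. A picture is of the moment at which its call begins: read the wrist's pose just before it. camera_model takes no time and is no camera call.
- robot.close_job(): hands the job in, once; it reports no verdict.
The state is a dict: "clock": time; "q": joint angles; "qvel": joint speeds; "tau": joint torques, N m; "position": TCP position; "tool_rot": TCP orientation; "force": force on the tool from outside, world axes, zero at the start; "moment": the same for the moment, N m; "width": opening from 0.0 (shut) to 1.0 (fully open).
Only numpy, scipy, OpenCV 4.12 (cv2) and the standard library are available. Lean on these libraries where they do the work, as an engineer would, in place of code of your own. Each camera call takes 0.05 s, during which the arm holds its last target. There are 200 camera calls.

TASK

The light panel lies back side up on one bed of the turn-over jig. Lever its free edge up until the panel stands on edge against the fence, bring it over the fence and lower it gently, without letting it fall, onto the other bed: white front up, flat, roughly centred along the bed and pushed up against the fence. Let go of it, and leave the bin, the spray can and the carton alone.

Things in the scene. Friction and masses are not known exactly. Their poses are not given: they have to be found in the camera images.
- turn_jig: Fixed aluminium block, 160 (its x) x 210 (y) x 40 mm high, a black rubber bed on each half of its top, 40 mm above the bench, and a grey metal fence along x between them. Fence: 40 mm higher than the beds, 30 mm thick at bed level (y -15 to +15 mm), 20 mm at its top; its faces lean 8 degrees to the middle. Origin: centre of the underside, on the bench.
- start_bed (a point): Point on the bed at the jig's -y side where the panel starts: 75 mm from the jig's middle, at bed height (40 mm). The bed ends 105 mm from the middle, so the panel's free edge overhangs it by about 30 mm, with 40 mm of free room beneath.
- goal_bed (a point): Where the panel's centre must come to lie: the same point on the jig's +y bed, 75 mm from the middle, at bed height; axes as the jig's. Here too the panel will overhang the bed by 30 mm.
- panel: Loose stiff plate, 150 (its x) x 120 (its y) x 10 mm, about 0.3 kg. Front white with two blue strips; back dark with a yellow patch and four screws. Origin: centre of the FRONT face; z points out of the back: up at the start, down at the end. Starts on the start bed, its +y edge (150 mm long) 1 to 5 mm from the fence; its -y edge is the free, overhanging one.
- panel_foot (a point): Middle of the panel's +y edge face (60 mm from the panel's centre, at half thickness): the edge next to the fence at the start, about which it is levered up.
- screw_bin: Bystander: open green plastic bin, 80 x 110 x 50 mm, origin centre of underside.
- spray_can: Bystander: white can standing upright, 54 mm diameter, 160 mm high, origin centre of underside.
- part_carton: Bystander: closed cardboard carton, 70 x 100 x 60 mm, origin centre of underside.

How it is judged:
On the way:
1. the panel stands on edge (within about 30 degrees of upright) by the fence on its starting side (angle between panel's own z axis and vertical between 1 and 2 rad and y of panel_foot in the frame of turn_jig between -0.06 and -0.005 m and z of panel_foot in the frame of turn_jig below 0.08 m), for 0.1 s.
At the end, for the whole second after the job is handed in: The panel lies at rest, white front up and flat (within 5 degrees) on the jig's +y bed, its long edge along the fence (gap under 9 mm, within 7 degrees), its centre within 25 mm of the bed's middle along the fence (angle between panel's own z axis and vertical above 3.04 rad and z of panel in the frame of turn_jig between 0.046 and 0.054 m and y of panel in the frame of turn_jig between 0.07 and 0.084 m and x of panel in the frame of turn_jig between -0.025 and 0.025 m and angle between the x axis of panel and the x axis of turn_jig, either way round below 0.12 rad and linear speed of panel below 0.02 m/s); the robot touches nothing.
It fails at once if the panel is dropped or let fall over (its centre moves faster than 0.6 m/s) (linear speed of panel above 0.6 m/s).
It fails at once if a bystander is moved by more than 20 mm (distance of any of screw_bin, spray_can, part_carton from where it was at the start of the episode above 0.02 m).
It also fails if it takes over 64 s, if anything falls off the work surface, if the arm or the gripper's body presses on something with over 40 N, if the wrist force passes 120 N, or if a joint passes its speed limit or range.

## Working session

There is one attempt and no reset: what is moved stays moved. The work goes in short steps, Python scripts to look and compute and a shell command to move; the robot and the scene stay as the last step left them, time stands still between calls to the robot, and variables do not carry over. Pictures are saved under pics/ and viewed, about 8 in all and at most 12, crops included, and the job is handed in when it is done.

```bash
ls; mkdir -p pics; python3 - <<'E'
from workcell import robot, optics
import cv2
print(robot.state())
for n in ("scene","top"):
    cv2.imwrite(f"pics/{n}0.png",optics.read_camera(n)); print(n,optics.camera_model(n))
print(optics.camera_model("wrist"))
E
```

```text
pics
{'clock': 0.0, 'q': array([ 1.22388265e+00,  3.59477409e-01,  1.51146034e+00,  1.96917332e-05,
        1.27249270e+00, -1.15095321e-01]), 'qvel': array([ 0.00112733,  0.00105576, -0.0005927 , -0.00022626,  0.00066924,
       -0.00065343]), 'tau': array([-5.35621552e-05, -5.27603745e+01, -2.78619754e+01, -4.58876116e-06,
        1.35225209e-02, -1.40057182e-05]), 'position': array([0.13760983, 0.58329623, 0.23045939]), 'tool_rot': array([ 1.15652650e-01,  9.93289293e-01, -8.92335205e-04, -2.19545190e-04]), 'force': array([-0.7462911 ,  0.12688311,  0.65858289]), 'moment': array([-0.01079581, -0.03336371,  0.01172422]), 'width': 0.9969970288465403}
scene {'fx': 577.1704785047071, 'fy': 577.1704785047071, 'cx': 326.49467149064867, 'cy': 236.96737033657126, 'rvec': array([ 1.59967729,  2.09461542, -0.73244767]), 'tvec': array([ 0.14313145, -0.41904567,  1.40385224])}
top {'fx': 494.15407929175836, 'fy': 494.15407929175836, 'cx': 322.64457501338836, 'cy': 237.82818869247492, 'rvec': array([ 2.28177266, -1.89248505,  0.21567931]), 'tvec': array([-0.10128589,  0.60434203,  0.76299204])}
{'fx': 395.87566168773066, 'fy': 395.87566168773066, 'cx': 322.25480527215274, 'cy': 237.39369747330457, 'mount': array([[-1.01696875e-04, -9.51685370e-01, -3.07074821e-01,
         7.80458459e-02],
       [ 9.99999961e-01, -1.77193647e-04,  2.17978571e-04,
         4.27986352e-05],
       [-2.61858725e-04, -3.07074786e-01,  9.51685351e-01,
        -1.42132554e-01],
       [ 0.00000000e+00,  0.00000000e+00,  0.00000000e+00,
         1.00000000e+00]])}
```

View pics/top0.png

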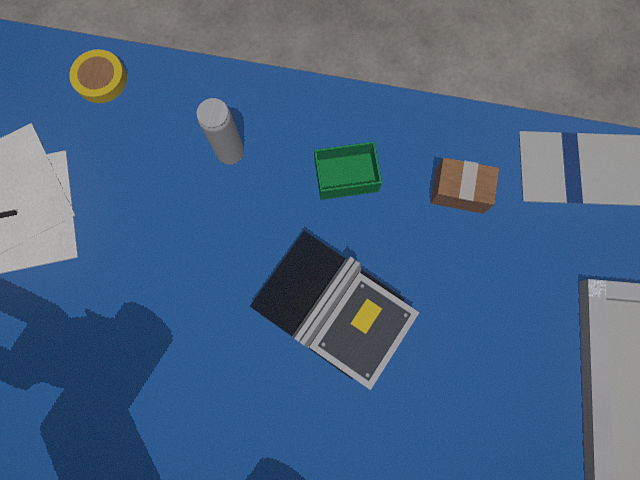

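View pics/scene0.png

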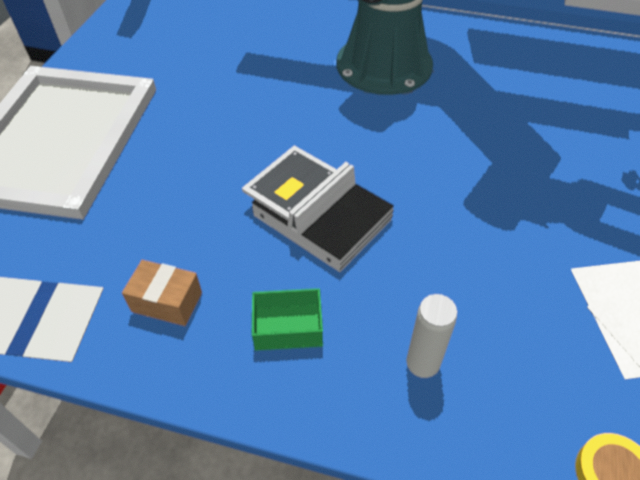

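The top view shows the panel (yellow patch at about 367,316), its free edge running from (418,312) to (371,388), and the empty black bed with corners near (305,229) and (252,305). The can, bin and carton are further out. Next I'll measure the poses.

```bash
cat > h.py <<'E'
import numpy as np, cv2
from scipy.spatial.transform import Rotation as R
from workcell import robot, optics
def ray(n,px,z):
    m=optics.camera_model(n); Rm=cv2.Rodrigues(m["rvec"])[0]; c=-Rm.T@m["tvec"]
    px=np.atleast_2d(px).astype(float)
    d=np.c_[(px[:,0]-m["cx"])/m["fx"],(px[:,1]-m["cy"])/m["fy"],np.ones(len(px))]@Rm
    return c+d*((z-c[2])/d[:,2])[:,None]
def proj(n,P):
    m=optics.camera_model(n); K=np.array([[m["fx"],0,m["cx"]],[0,m["fy"],m["cy"]],[0,0,1]])
    return cv2.projectPoints(np.atleast_2d(P).astype(float),m["rvec"],m["tvec"],K,None)[0][:,0]
E
python3 - <<'E'
from h import *
im=cv2.imread("pics/top0.png"); hsv=cv2.cvtColor(im,cv2.COLOR_BGR2HSV)
H,S,V=cv2.split(hsv)
roi=np.zeros(H.shape,np.uint8); roi[215:400,240:430]=1
def rect(mask,z,n):
    mask=cv2.morphologyEx(mask.astype(np.uint8)*roi,cv2.MORPH_OPEN,np.ones((3,3)))
    for c in sorted(cv2.findContours(mask,cv2.RETR_EXTERNAL,cv2.CHAIN_APPROX_NONE)[0],key=cv2.contourArea)[::-1][:2]:
        w=ray("top",c[:,0],z)[:,:2]
        r=cv2.minAreaRect((w*1000).astype(np.float32)); print(n,cv2.contourArea(c),r,cv2.minAreaRect(c[:,0].astype(np.float32))[0])
rect((V<60)&(S<120),.04,"bed"); rect((S<60)&(V>110),.05,"white"); rect((H>20)&(H<35)&(S>120)&(V>120),.05,"patch")
for n,p in dict(can=(231,158),bin=(348,172),carton=(466,185)).items(): print(n,ray("top",p,0.03))
E
```

```text
bed 4414.5 ((535.2205810546875, 40.78739547729492), (87.49510955810547, 159.1982421875), 66.11857604980469) (297.3453369140625, 282.4508972167969)
bed 4.0 ((571.3057250976562, -67.68077850341797), (3.519071340560913, 3.4256646633148193), 9.599835395812988) (364.0, 273.0)
white 6590.0 ((477.0931091308594, -83.11730194091797), (120.16676330566406, 150.16964721679688), 66.42698669433594) (364.3461608886719, 330.7307434082031)
white 1098.0 ((513.8115844726562, -14.9813232421875), (21.781843185424805, 165.97410583496094), 65.61885833740234) (327.1325378417969, 300.5923767089844)
patch 522.0 ((499.6769714355469, -82.07123565673828), (30.327068328857422, 50.43657684326172), 66.3794937133789) (365.9615783691406, 315.8077087402344)
can [[0.73695449 0.20563829 0.03      ]]
bin [[ 0.75002204 -0.00894554  0.03      ]]
carton [[ 0.76516071 -0.22260343  0.03      ]]
```

```bash
python3 -m inch '{"xyz":[[-39.8,-19.8,0],[-39.8,-19.8,0],[-39.8,-19.8,0],[-39.8,-19.8,0],[-39.8,-19.8,0],[-39.8,-19.8,0],[-39.8,-19.8,0],[-46.8,-65.8,0],[-46.8,-65.8,0],[-46.8,-65.8,0]],"roll":[100.5,100.5,100.5,100.5,100.5,100.5,100.5,100.5,100.5,100.5]}' -1
cat >> h.py <<'E'
O=np.array([.5110,-.0141]); YX=np.deg2rad(-23.8)
def jig(p):
    p=np.asarray(p); d=p[:2]-O; return 1000*np.array([d@[np.cos(YX),np.sin(YX)],d@[-np.sin(YX),np.cos(YX)],p[2]])
def st():
    s=robot.state(); r=R.from_quat(s["tool_rot"]).as_matrix()
    print("t",round(s["clock"],2),"jig",jig(s["position"]).round(1),"F",s["force"].round(1),"w",round(s["width"],3),"ty-jigx deg",round(float(np.rad2deg(np.arctan2(r[1,1],r[0,1])-YX)),1),"tz",r[:,2].round(3),"q6",s["q"][5].round(2))
E
python3 -c "from h import *;st()"
```

```text
clock: 1.35
position: [0.461, 0.1153, 0.231]
tool_rot: [0.839, 0.545, -0.0, 0.0]
force: [0.9, 0.1, 0.3]
width: 0.998
t 1.35 jig [-98.   98.2 231. ] F [0.9 0.1 0.3] w 0.998 ty-jigx deg -0.2 tz [-0. -0. -1.] q6 0.52
```

```bash
python3 -m inch '{"xyz":[[-26.3,9.5,0],[-26.3,9.5,0],[-26.3,9.5,0],[-26.3,9.5,0],[-26.3,9.5,0],[-26.3,9.5,8],[-26.3,9.5,8],[-26.3,9.5,8]],"roll":[0,0,0,0,0,0,0,0]}' 
python3 -c "
from h import *;st()
cv2.imwrite('pics/w1.png',optics.read_camera('wrist'))"
```

```text
clock: 2.35
position: [0.4408, -0.1611, 0.1498]
tool_rot: [0.838, 0.546, -0.001, -0.002]
force: [-1.3, 0.2, 0.7]
width: 1.001
t 2.35 jig [  -4.9 -162.8  149.8] F [-1.3  0.2  0.7] w 1.001 ty-jigx deg -0.0 tz [-0.004  0.002 -1.   ] q6 -0.08
```

View pics/w1.png

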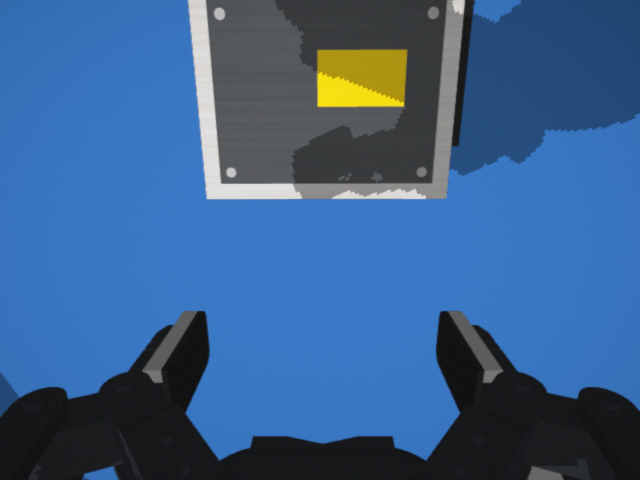

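The wrist view shows the panel's free edge level at row 198, from cols 207 to 447, centred between the fingers. That puts the edge at jig y ≈ -137, which agrees with the top view. I'll lower and then press.

```bash
python3 -m inch '{"xyz":[[0,0,6],[0,0,12],[0,0,13.8],[0,0,13.8],[1.2,0,13.8],[1.2,0,13.8]],"roll":[0,0,0,0,0,0]}' ; python3 -c "from h import *;st()"; python3 -m inch '{"xyz":[[0.2,0,0],[0.4,0,0],[0.5,0,0],[0.6,0,0],[0.6,0,0]],"roll":[0,0,0,0,0]}' ; python3 -c "from h import *;st()"
```

```text
clock: 3.15
position: [0.4488, -0.1506, 0.0149]
tool_rot: [0.837, 0.547, 0.001, 0.001]
force: [-0.1, -0.8, 0.1]
width: 0.998
t 3.15 jig [  -1.8 -150.    14.9] F [-0.1 -0.8  0.1] w 0.998 ty-jigx deg 0.1 tz [ 0.003 -0.001 -1.   ] q6 -0.06
clock: 3.78
position: [0.4494, -0.1473, 0.014]
tool_rot: [0.837, 0.547, -0.001, 0.001]
force: [-7.8, -11.8, 7.5]
width: 1.0
t 3.77 jig [  -2.6 -146.7   14. ] F [ -7.8 -11.8   7.5] w 1.0 ty-jigx deg 0.1 tz [ 0.    -0.003 -1.   ] q6 -0.04
```

```bash
python3 -m inch '{"xyz":[[0.05,0,-0.5],[0.1,0,-1.0],[0.15,0,-1.5],[0.15,0,-2.1],[0.2,0,-2.6],[0.3,0,-3.1],[0.4,0,-3.6],[0.5,0,-4.1],[0.5,0,-4.1]],"roll":[0,0,0,0,0,0,0,0,0]}' ; python3 -c "
from h import *;st()
cv2.imwrite('pics/s1.png',cv2.resize(optics.read_camera('scene')[110:310,180:440],None,fx=3,fy=3))"
```

```text
clock: 4.9
position: [0.4512, -0.142, 0.0547]
tool_rot: [0.838, 0.546, -0.001, 0.001]
force: [-3.6, -7.4, 1.0]
width: 0.993
t 4.9 jig [  -3.1 -141.2   54.7] F [-3.6 -7.4  1. ] w 0.993 ty-jigx deg 0.0 tz [-0.    -0.002 -1.   ] q6 -0.03
```

View pics/s1.png

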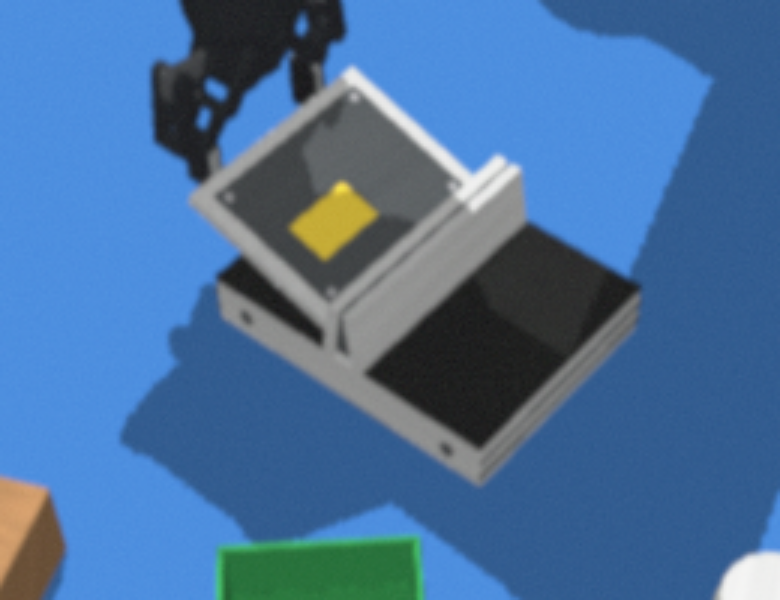

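The panel is tilted about 20°, its foot is in the corner of the fence, and both fingers are at the free edge. I'll continue along the arc.

```bash
python3 -m inch '{"xyz":[[0.3,0,-1],[0.7,0,-1.9],[1.2,0,-2.8],[1.8,0,-3.6],[2.4,0,-4.4],[3.1,0,-5.1],[3.9,0,-5.7],[4.7,0,-6.3],[5.6,0,-6.8],[6.5,0,-7.2]],"roll":[0,0,0,0,0,0,0,0,0,0]}' ; python3 -c "
from h import *;st()"
```

```text
clock: 6.2
position: [0.478, -0.0803, 0.1264]
tool_rot: [0.838, 0.546, 0.0, -0.0]
force: [-0.1, -1.5, -0.1]
width: 1.0
t 6.2 jig [ -3.5 -73.9 126.4] F [-0.1 -1.5 -0.1] w 1.0 ty-jigx deg 0.0 tz [-0.  0. -1.] q6 0.11
```

```bash
python3 -m inch '{"xyz":[[0.9,0,-0.3],[1.9,0,-0.5],[2.8,0,-0.5],[3.5,0,-0.5],[4.0,0,-0.5],[4.5,0,-0.5],[4.9,0,-0.5],[4.9,0,-0.5]],"roll":[0,0,0,0,0,0,0,0]}' ; python3 -c "
from h import *;st()
cv2.imwrite('pics/s2.png',np.hstack([cv2.resize(optics.read_camera('scene')[110:270,210:410],None,fx=2,fy=2),cv2.resize(optics.read_camera('top')[215:375,240:440],None,fx=2,fy=2)]))"
```

```text
clock: 7.2
position: [0.4976, -0.0362, 0.1313]
tool_rot: [0.838, 0.546, -0.0, 0.0]
force: [0.4, -0.7, -0.1]
width: 1.001
t 7.2 jig [ -3.3 -25.6 131.3] F [ 0.4 -0.7 -0.1] w 1.001 ty-jigx deg 0.0 tz [-0. -0. -1.] q6 0.2
```

View pics/s2.png

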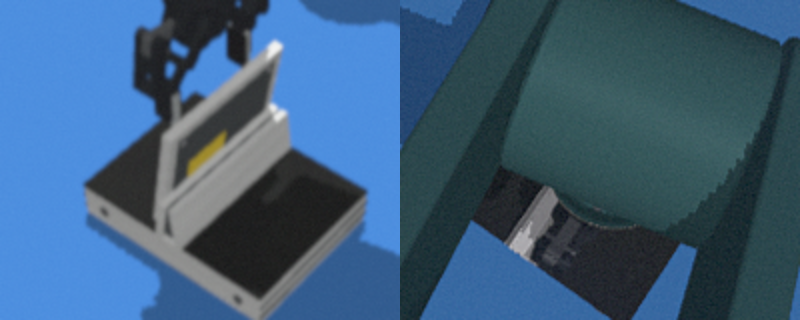

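```bash
python3 -m inch '{"xyz":[[0.3,0,0],[0.5,0,0],[0.7,0,0],[0.7,0,0]],"roll":[0,0,0,0]}' ; python3 -c "
from h import *;st()"
```

```text
clock: 7.8
position: [0.5005, -0.0299, 0.1313]
tool_rot: [0.838, 0.546, -0.0, 0.0]
force: [-0.3, -0.6, -0.2]
width: 1.003
t 7.8 jig [ -3.3 -18.7 131.3] F [-0.3 -0.6 -0.2] w 1.003 ty-jigx deg 0.0 tz [ 0. -0. -1.] q6 0.22
```

```bash
python3 -m inch '{"xyz":[[0.2,0,0],[0.4,0,0],[0.4,0,0]],"roll":[0,0,0]}' ; python3 -c "
from h import *;st()
cv2.imwrite('pics/s3.png',np.hstack([cv2.resize(optics.read_camera('scene')[110:270,210:410],None,fx=4,fy=4)]))"
```

```text
clock: 8.18
position: [0.5021, -0.0261, 0.1313]
tool_rot: [0.838, 0.546, 0.0, 0.0]
force: [0.7, 0.2, 0.5]
width: 1.004
t 8.18 jig [ -3.3 -14.6 131.3] F [0.7 0.2 0.5] w 1.004 ty-jigx deg 0.0 tz [ 0.  0. -1.] q6 0.23
```

View pics/s3.png

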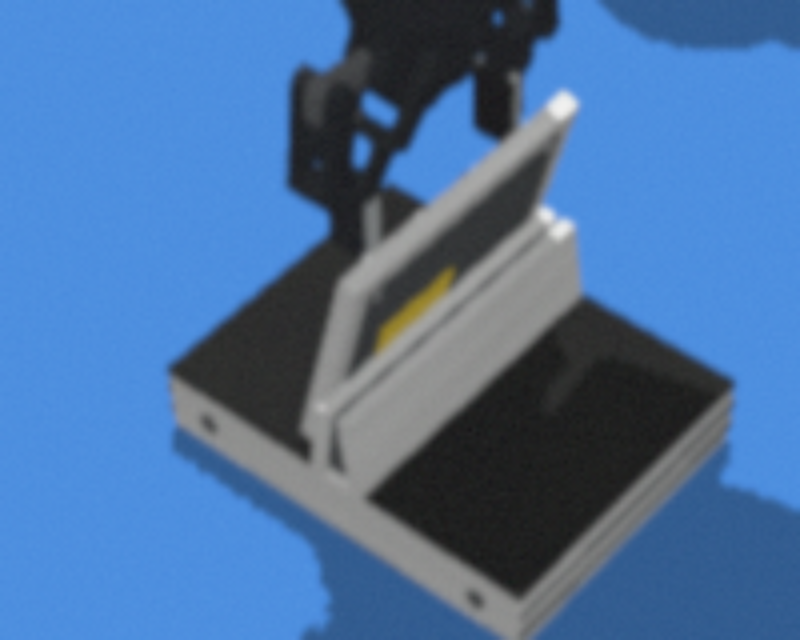

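```bash
cat >> h.py <<'E'
def onx(n,px,X):   # ray with plane jig x = X (mm) -> jig y,z
    a=ray(n,px,0.0);b=ray(n,px,0.2);out=[]
    for p,q in zip(a,b):
        p,q=jig(p),jig([q[0],q[1],.2]); p[2]=0;q[2]=200; t=(X-p[0])/(q[0]-p[0]); out.append((p+t*(q-p))[1:].round(1))
    return out
E
python3 - <<'E'
from h import *
c=lambda x,y:(210+x/4,110+y/4)
print("near", onx("scene",[c(336,293),c(350,292),c(310,430),c(300,425)],72))
print("far", onx("scene",[c(578,104),c(560,92)],-78))
print("fence top near",onx("scene",[c(318,408),c(334,412)],80), "jig corner", jig(ray("scene",[c(515,600)],.04)[0]),jig(ray("scene",[c(170,370)],.04)[0]))
im=optics.read_camera('scene')[165:245,250:330]
cv2.imwrite('pics/s4.png',cv2.resize(im,None,fx=7,fy=7,interpolation=cv2.INTER_CUBIC))
E
```

```text
near [array([ -4.9, 148.3]), array([  3., 154.]), array([-26. ,  46.2]), array([-32.1,  45.1])]
far [array([  5.7, 153.6]), array([ -4.4, 154.9])]
fence top near [array([-12.2,  78.3]), array([-2.7, 82.5])] jig corner [ 84.6858503 101.4165335  40.       ] [  81.69997036 -104.16628502   40.        ]
```

View pics/s4.png

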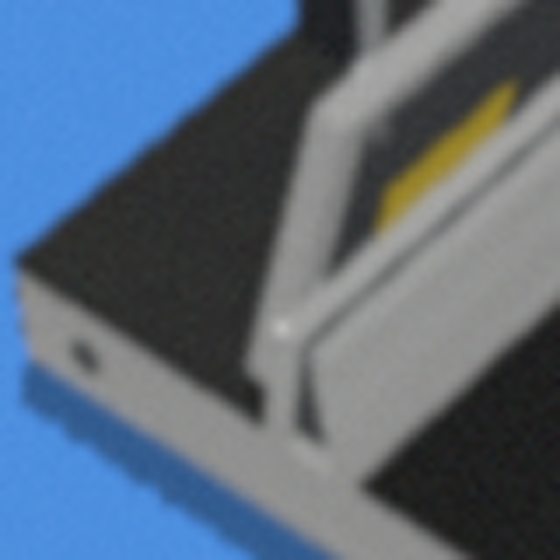

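Panel leans about 10–12° on the fence: its top is at y≈0, z≈155, and its foot is on the bed at y≈-28. I'll back off, rise, turn the jaws across the panel and come above it.

```bash
python3 -m inch '{"xyz":[[-3,0,0],[-3,0,-5],[-3,0,-9],[-0.5,0,-9],[-0.5,0,-9],[-0.5,0,-9],[-0.5,0,-9],[-0.5,0,-9],[-0.5,0,-9],[-0.5,0,-9]],"roll":[0,0,-10,-20,-30,-40,-50,-60,-70,-80]}' 
python3 -m inch '{"xyz":[[0,0,0],[0,0,0],[0,0,0]],"roll":[-10,-10,-10]}' 
python3 -c "
from h import *;st()
cv2.imwrite('pics/w2.png',optics.read_camera('wrist'))"
```

```text
clock: 9.52
position: [0.4999, -0.0309, 0.2213]
tool_rot: [0.288, 0.958, -0.0, -0.0]
force: [-0.1, 0.4, 0.5]
width: 0.997
clock: 9.9
position: [0.5, -0.0309, 0.2213]
tool_rot: [0.208, 0.978, -0.0, -0.0]
force: [0.7, 0.6, -0.8]
width: 1.003
t 9.9 jig [ -3.3 -19.8 221.3] F [ 0.7  0.6 -0.8] w 1.003 ty-jigx deg 89.8 tz [-0. -0. -1.] q6 -1.35
```

View pics/w2.png

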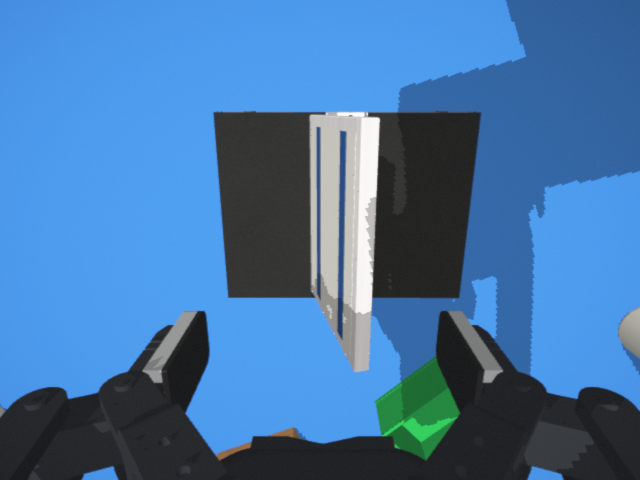

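Wrist view shows the standing panel's top edge (cols 355–378) between the open fingers and parallel to the pads. I'll lower and grip.

```bash
python3 -m inch '{"xyz":[[0,0,4],[0,0,8],[0,0,9.8],[0,0,9.8],[0,0,9.8]],"roll":[0,0,0,0,0]}' ; python3 -m inch '{"xyz":[[0,0,0],[0,0,0],[0,0,0],[0,0,0],[0,0,0],[0,0,0],[0,0,0],[0,0,0]],"roll":[0,0,0,0,0,0,0,0]}' 1
python3 -c "
from h import *;st()"
```

```text
clock: 10.58
position: [0.5007, -0.031, 0.1241]
tool_rot: [0.206, 0.978, -0.0, 0.001]
force: [0.5, 0.4, 0.2]
width: 1.001
clock: 11.58
position: [0.5001, -0.0313, 0.1237]
tool_rot: [0.206, 0.979, -0.0, 0.0]
force: [-1.7, -2.2, 6.0]
width: 0.109
t 11.57 jig [ -3.  -20.1 123.7] F [-1.7 -2.2  6. ] w 0.109 ty-jigx deg 90.0 tz [ 0.    -0.001 -1.   ] q6 -1.36
```

```bash
python3 -m inch '{"xyz":[[0,0,-1],[0,0,-3],[0,0,-5.5],[0,0,-6],[0,2,-6],[0,4,-6],[0,5,-6],[0,5,-6],[0,5,-6]],"roll":[0,0,0,0,0,0,0,0,0]}' 
python3 -c "
from h import *;st()
im=optics.read_camera('scene')[110:250,240:400]
cv2.imwrite('pics/s5.png',cv2.resize(im,None,fx=4,fy=4,interpolation=cv2.INTER_CUBIC))"
```

```text
clock: 12.7
position: [0.5196, 0.0145, 0.183]
tool_rot: [0.206, 0.979, -0.0, -0.0]
force: [0.3, -0.2, -3.3]
width: 0.101
t 12.7 jig [ -3.6  29.6 183. ] F [ 0.3 -0.2 -3.3] w 0.101 ty-jigx deg 90.0 tz [-0.001 -0.    -1.   ] q6 -1.26
```

View pics/s5.png

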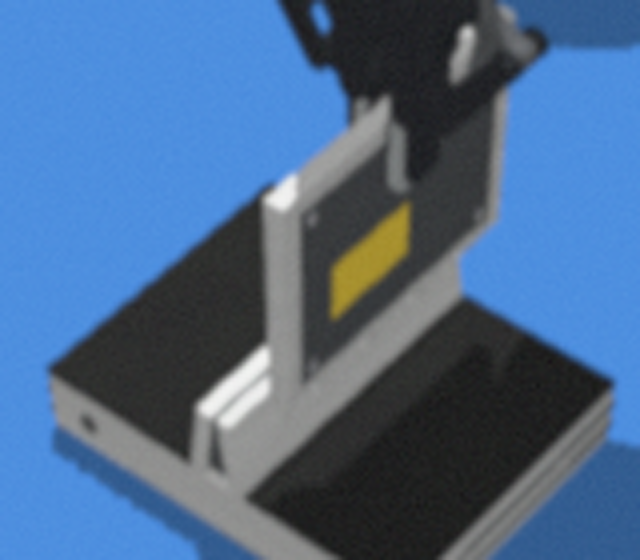

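```bash
python3 - <<'E'
from h import *
c=lambda x,y:(240+x/4,110+y/4)
print(onx("scene",[c(265,205),c(300,212),c(302,383)],72), onx("scene",[c(497,218)],-78))
E
```

```text
[array([ 23.8, 215.4]), array([ 41.3, 222.5]), array([ 40.7, 125. ])] [array([30.6, 99.6])]
```

```bash
python3 -m inch '{"xyz":[[0,-0.5,1],[0,-0.5,3],[0,-0.5,5],[0,-0.5,5.6],[0,-0.5,5.6],[0,-0.5,5.8],[0,-0.5,5.8]],"roll":[0,0,0,0,0,0,0]}' 
python3 -c "
from h import *;st()"
python3 -m inch '{"xyz":[[0,0,0.2],[0,0,0.2]],"roll":[0,0]}' 
python3 -c "
from h import *;st()"
```

```text
clock: 13.62
position: [0.5185, 0.0102, 0.1258]
tool_rot: [0.206, 0.979, -0.0, 0.0]
force: [-0.7, -1.0, -3.8]
width: 0.107
t 13.62 jig [ -2.9  25.3 125.8] F [-0.7 -1.  -3.8] w 0.107 ty-jigx deg 90.0 tz [ 0.001 -0.    -1.   ] q6 -1.27
clock: 13.88
position: [0.5187, 0.0102, 0.1237]
tool_rot: [0.206, 0.979, -0.0, 0.001]
force: [1.0, -0.4, -2.2]
width: 0.106
t 13.88 jig [ -2.8  25.4 123.7] F [ 1.  -0.4 -2.2] w 0.106 ty-jigx deg 90.0 tz [ 0.001 -0.    -1.   ] q6 -1.27
```

Still hanging slightly, so I'll continue down until the bed takes the weight.

```bash
python3 -m inch '{"xyz":[[0,0,0.2],[0,0,0.2]],"roll":[0,0]}' 
python3 -m inch '{"xyz":[[0,0,0.2],[0,0,0.2]],"roll":[0,0]}' 
```

```text
clock: 14.12
position: [0.5188, 0.0102, 0.1236]
tool_rot: [0.206, 0.979, -0.0, 0.001]
force: [-4.6, 0.7, 18.8]
width: 0.109
clock: 14.38
position: [0.5189, 0.0103, 0.1236]
tool_rot: [0.206, 0.979, -0.0, 0.001]
force: [-11.5, 1.9, 38.9]
width: 0.11
```

Bed contact is at TCP z 123.6. I'll relieve the press and open a little so the panel stands between the pads.

```bash
python3 -m inch '{"xyz":[[0,0,-0.4],[0,0,-0.4],[0,0,-0.4]],"roll":[0,0,0]}' 
python3 -m inch '{"xyz":[[0,0,0],[0,0,0],[0,0,0]],"roll":[0,0,0]}' 0.4
python3 -m inch '{"xyz":[[0,0.4,0],[0,0.8,0],[0,1.2,0],[0,1.4,0],[0,1.6,0],[0,1.8,0],[0,2.0,0],[0,2.0,0]],"roll":[0,0,0,0,0,0,0,0]}'
python3 -c "
from h import *;st()
im=optics.read_camera('scene')[110:250,240:400]
cv2.imwrite('pics/s6.png',cv2.resize(im,None,fx=4,fy=4,interpolation=cv2.INTER_CUBIC))"
```

```text
clock: 14.75
position: [0.5184, 0.0102, 0.1236]
tool_rot: [0.206, 0.979, -0.0, 0.0]
force: [-1.8, 0.1, 7.5]
width: 0.105
clock: 15.12
position: [0.5181, 0.0103, 0.1231]
tool_rot: [0.206, 0.979, -0.0, -0.0]
force: [-0.2, 0.2, 0.6]
width: 0.3
clock: 16.12
position: [0.5263, 0.0287, 0.1233]
tool_rot: [0.206, 0.979, -0.0, 0.0]
force: [-0.0, 0.0, -0.1]
width: 0.302
t 16.12 jig [ -3.3  45.3 123.3] F [-0.   0.  -0.1] w 0.302 ty-jigx deg 90.0 tz [-0. -0. -1.] q6 -1.23
```

View pics/s6.png

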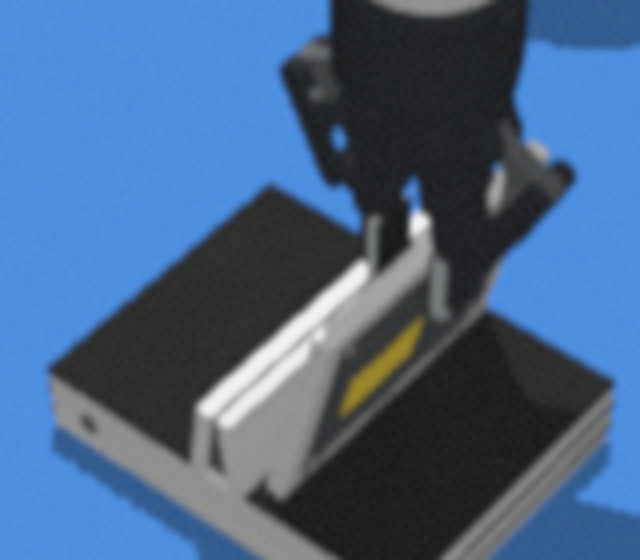

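Panel leans on the +y finger, roughly 15° off vertical, with its foot on the bed beside the fence. I'll lower it on the arc and widen the jaws as I go.

```bash
python3 -m inch '{"xyz":[[0,0.3,0],[0,0.6,0],[0,0.9,0],[0,1.2,0.1]],"roll":[0,0,0,0]}' 
python3 -m inch '{"xyz":[[0,0.2,0],[0,0.5,0.2],[0,0.8,0.4],[0,1.1,0.6],[0,1.4,0.8]],"roll":[0,0,0,0,0]}' 0.2
python3 -m inch '{"xyz":[[0,0.0,0.2],[0,0.1,0.5],[0,0.3,0.8],[0,0.5,1.1],[0,0.7,1.4]],"roll":[0,0,0,0,0]}' -0.2
python3 -c "
from h import *;st()
im=optics.read_camera('scene')[110:250,240:400]
cv2.imwrite('pics/s7.png',cv2.resize(im,None,fx=4,fy=4,interpolation=cv2.INTER_CUBIC))"
```

```text
clock: 16.68
position: [0.5312, 0.0398, 0.1223]
tool_rot: [0.206, 0.979, -0.0, 0.0]
force: [-0.2, 0.0, 0.2]
width: 0.3
clock: 17.3
position: [0.537, 0.0526, 0.1142]
tool_rot: [0.206, 0.979, 0.0, 0.0]
force: [1.0, 1.7, 0.9]
width: 0.4
clock: 17.92
position: [0.5399, 0.059, 0.1003]
tool_rot: [0.206, 0.979, 0.0, 0.0]
force: [0.2, 2.9, 1.6]
width: 0.606
t 17.93 jig [ -3.1  78.6 100.3] F [0.2 2.9 1.6] w 0.606 ty-jigx deg 90.0 tz [ 0.001  0.    -1.   ] q6 -1.17
```

View pics/s7.png

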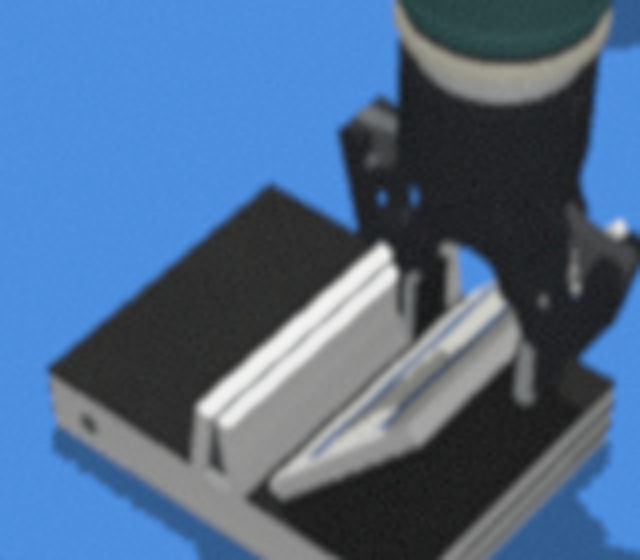

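```bash
python3 - <<'E'
from h import *
c=lambda x,y:(240+x/4,110+y/4)
print(onx("scene",[c(417,447),c(395,430),c(270,485),c(285,500)],72))
E
```

```text
[array([100.5, 128.9]), array([ 89.2, 131.1]), array([20.9, 43.4]), array([29.5, 39.5])]
```

The outer corner measures y 100, z 129, so the tilt is about 51°, as planned. Continuing.

```bash
python3 -m inch '{"xyz":[[0,-0.1,0.3],[0,0.0,0.6],[0,0.2,0.9],[0,0.3,1.2],[0,0.5,1.5]],"roll":[0,0,0,0,0]}' -0.6
python3 -m inch '{"xyz":[[0,-0.2,0.3],[0,-0.2,0.7],[0,-0.1,1.0],[0,0.0,1.3],[0,0.2,1.6]],"roll":[0,0,0,0,0]}' -1
python3 -m inch '{"xyz":[[0,0.2,0.3],[0,0.4,0.6],[0,0.6,0.9],[0,0.7,1.2]],"roll":[0,0,0,0]}'
python3 -c "
from h import *;st()
cv2.imwrite('pics/a.png',optics.read_camera('scene'));cv2.imwrite('pics/wa.png',optics.read_camera('wrist'))"
```

```text
clock: 18.6
position: [0.5414, 0.0634, 0.085]
tool_rot: [0.206, 0.979, -0.0, -0.0]
force: [1.1, 2.3, -0.6]
width: 0.797
clock: 19.23
position: [0.5423, 0.0652, 0.0691]
tool_rot: [0.206, 0.979, -0.0, -0.0]
force: [0.3, 2.0, -1.1]
width: 1.003
clock: 19.73
position: [0.5451, 0.0716, 0.0571]
tool_rot: [0.206, 0.979, -0.0, -0.0]
force: [-0.9, -0.1, 0.1]
width: 1.001
t 19.73 jig [-3.3 92.1 57.1] F [-0.9 -0.1  0.1] w 1.001 ty-jigx deg 90.0 tz [-0. -0. -1.] q6 -1.15
```

```bash
python3 - <<'E'
from h import *
im=cv2.imread("pics/a.png"); hsv=cv2.cvtColor(im,cv2.COLOR_BGR2HSV)
m=((hsv[...,1]<70)&(hsv[...,2]>100)).astype(np.uint8)
r=np.zeros_like(m); r[150:260,290:400]=1; m*=r
for c in sorted(cv2.findContours(m,cv2.RETR_EXTERNAL,cv2.CHAIN_APPROX_NONE)[0],key=cv2.contourArea)[::-1][:3]:
    p=cv2.approxPolyDP(c,2.5,True)[:,0]; print(cv2.contourArea(c),p.tolist()); print([v.tolist() for v in onx("scene",p,72)])
E
```

```text
4661.0 [[327, 177], [290, 209], [290, 239], [320, 259], [337, 259], [303, 237], [301, 233], [305, 231], [340, 253], [341, 259], [364, 259], [399, 221], [394, 221], [386, 230], [383, 218], [348, 251], [345, 248], [381, 211], [363, 195], [321, 234], [318, 231], [358, 192], [350, 187], [349, 198], [341, 205], [341, 192], [337, 198], [335, 186]]
[[64.7, 207.5], [-18.2, 74.8], [-23.8, -14.3], [49.0, -15.2], [88.0, 18.1], [9.5, 18.0], [5.1, 26.1], [15.0, 39.5], [94.1, 40.7], [96.7, 25.6], [144.0, 65.9], [197.5, 203.1], [189.4, 197.2], [178.2, 168.0], [170.6, 189.9], [110.8, 60.2], [104.3, 63.2], [165.9, 202.1], [132.5, 213.5], [51.9, 59.8], [45.3, 62.9], [123.3, 213.7], [108.4, 214.5], [107.6, 189.9], [92.9, 163.7], [92.1, 192.7], [84.8, 174.2], [80.4, 198.1]]
253.5 [[351, 151], [361, 159], [372, 161], [385, 157], [392, 150], [377, 153]]
[[107.1, 285.6], [124.7, 281.0], [142.9, 288.2], [162.5, 307.4], [171.8, 325.2], [149.6, 306.9]]
36.0 [[343, 167], [341, 176], [344, 178]]
[[94.3, 246.9], [91.2, 226.5], [96.8, 225.9]]
```

```bash
python3 -m inch '{"xyz":[[0,0,-4],[0,0,-10],[0,0,-16],[0,0,-17],[0,0,-17]],"roll":[0,0,0,0,0]}'
cat >> h.py <<'E'
def wray(px,z,s):
    m=optics.camera_model("wrist"); T=m["mount"]; Rt=R.from_quat(s["tool_rot"]).as_matrix()
    px=np.atleast_2d(px).astype(float)
    d=np.c_[(px[:,0]-m["cx"])/m["fx"],(px[:,1]-m["cy"])/m["fy"],np.ones(len(px))]@T[:3,:3].T@Rt.T
    c=s["position"]+Rt@T[:3,3]
    return np.array([jig(p) for p in c+d*((z-c[2])/d[:,2])[:,None]])
E
python3 - <<'E'
from h import *
st(); s=robot.state(); im=optics.read_camera("wrist"); cv2.imwrite("pics/wb.png",im)
hsv=cv2.cvtColor(im,cv2.COLOR_BGR2HSV)
m=((hsv[...,1]<60)&(hsv[...,2]>110)).astype(np.uint8)
m=cv2.morphologyEx(m,cv2.MORPH_OPEN,np.ones((3,3))); m=cv2.morphologyEx(m,cv2.MORPH_CLOSE,np.ones((15,15)))
for c in sorted(cv2.findContours(m,cv2.RETR_EXTERNAL,cv2.CHAIN_APPROX_NONE)[0],key=cv2.contourArea)[::-1][:3]:
    print(cv2.contourArea(c),cv2.approxPolyDP(c,6,True)[:,0].tolist()); print(wray(cv2.approxPolyDP(c,6,True)[:,0],.05,s).round(0).tolist())
E
```

```text
clock: 20.45
position: [0.5454, 0.0715, 0.2279]
tool_rot: [0.206, 0.979, 0.0, 0.001]
force: [0.1, 0.6, -0.3]
width: 1.003
t 20.45 jig [ -3.1  92.1 227.9] F [ 0.1  0.6 -0.3] w 1.003 ty-jigx deg 90.0 tz [ 0.002 -0.    -1.   ] q6 -1.15
35107.5 [[378, 115], [176, 112], [196, 310], [182, 313], [146, 372], [161, 381], [161, 366], [193, 315], [220, 315], [238, 290], [371, 289]]
[[-77.0, 135.0, 50.0], [-79.0, -20.0, 50.0], [91.0, -22.0, 50.0], [94.0, -35.0, 50.0], [157.0, -76.0, 50.0], [168.0, -63.0, 50.0], [151.0, -61.0, 50.0], [96.0, -25.0, 50.0], [96.0, -0.0, 50.0], [71.0, 18.0, 50.0], [71.0, 136.0, 50.0]]
6139.0 [[511, 315], [554, 392], [577, 397], [582, 387], [599, 386], [639, 409], [639, 377], [552, 308], [531, 303]]
[[96.0, 264.0, 50.0], [181.0, 318.0, 50.0], [186.0, 342.0, 50.0], [175.0, 344.0, 50.0], [174.0, 360.0, 50.0], [201.0, 406.0, 50.0], [163.0, 397.0, 50.0], [89.0, 300.0, 50.0], [84.0, 280.0, 50.0]]
274.5 [[528, 478], [562, 479], [535, 467]]
[[290.0, 310.0, 50.0], [292.0, 347.0, 50.0], [275.0, 315.0, 50.0]]
```

View pics/wb.png

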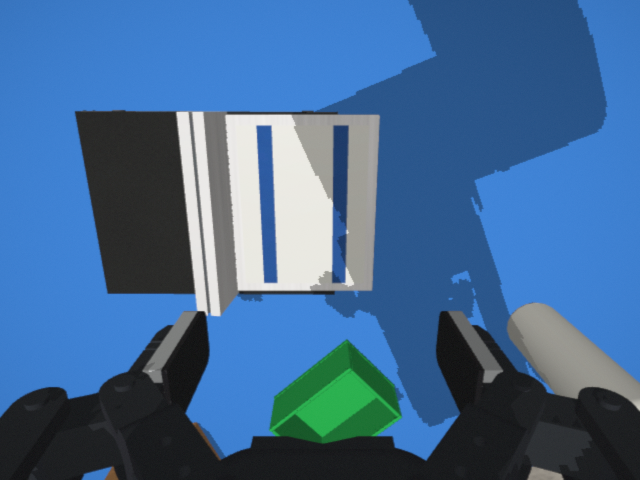

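The panel lies flat, white side up. Its outer edge is at jig y 135–136 and it spans x -77 to 71, so its centre is about (-3, 76), parallel to the fence. The gripper is clear above it.

```bash
python3 -c "
from h import *;st();robot.close_job()"
```

```text
t 20.5 jig [ -4.   91.8 226.5] F [0.1 0.2 0. ] w 1.0 ty-jigx deg 90.0 tz [-0.001 -0.    -1.   ] q6 -1.15
the job is handed in; nothing more can be done
```

I turned the panel over onto the +y bed and handed the job in at 20.5 s. I can't confirm from my checks that it was lowered gently in the last 25–30°.

I levered it up with both open fingers pressed against the free edge, stood it against the fence, gripped it by the top edge and lifted it over. I then lowered it along its arc, leaning on one finger while the jaws opened.

**Final position:** the last wrist picture shows the white front up and flat. The centre is at about x -3 mm and y 76 mm in the jig frame, where the goal is 0 and 75. The long edge is parallel to the fence with a gap of about 1 mm.

**Robot and bystanders:** the gripper stands clear above the panel with no force reading. The bin, can and carton were never approached; I did not measure them again at the end.

**Last part of the lowering:** the panel was held to about 30°. At the next check, with the finger set for about 20°, the finger force had gone to zero and the panel already lay flat. It therefore settled the rest on its own. By estimate a free drop from under 24° stays below 0.6 m/s, but I did not measure the speed.

**Contact and standing angle:** setting the panel down on the +y bed briefly gave 39 N at the wrist, which I relieved at once. While standing, the panel leaned 10–12° past upright, more than the 8° I expected but within the limit.

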